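# Clamp the mail wagon's glued end board

## Robot

A 6-joint arm with a two-finger parallel gripper is mounted at the origin on the work surface. World frame = base frame: x ahead of the robot, y to its left, z up, the work surface at z = 0. Lengths are in mm, angles in rad, forces in N, time in s.
With the tool pointing down it reaches from about 325 to 900 mm from the base axis. Payload 6.1 kg.
Tool frame: the origin (TCP) lies midway between the tips of the shut fingers; the grasp point (between the pads) lies robot.grip_point_offset behind it (robot.grip_point_offset is the distance from the TCP to the grasp point, in mm); z points along the fingers, y is the direction in which the jaws open and shut (so a half turn about z gives the same grasp; the last joint's range is limited). The gripper opens to 85 mm and grips with 20 to 120 N. Pads are 22 mm wide; open, the fingers measure 114 mm over their backs; the gripper's body (76 mm by 85 mm) begins 54 mm behind the grasp point. The pads swing forward as they close: fully open they stand 13 mm farther back than shut.
Start: joints at [-1.388, 0.22, 1.526, -0, 1.395, -0.126], TCP at [189.94, -595.431, 231.3] pointing down, gripper open.
Joint ranges: [-2.98, 2.98], [-0.91, 2.08], [0.09, 2.57], [-1.24, 4.39], [0.2, 2.65], [-2.68, 2.68]. Speed limits (rad/s): [2.57, 2.57, 3.01, 3.14, 3.14, 3.14].

## Interface

Orientations are given as a 3x3 rotation matrix whose columns are the frame's x, y, z axes.
In Python, from bench import robot gives the robot as it stands.
- The arm moves only by the tool apply_moves, never from a script. Its argument "targets" is a list of rows, each an object with "xyz": the shift along the tool's x, y, z in cm, a list of three; "delta_rot": the turn, a rotation vector about the tool's x, y, z in rad, a list of three; "grip": the finger opening in cm, from 0 to 8.54. In form: [{"xyz": [x, y, z], "delta_rot": [wx, wy, wz], "grip": grip}, ...]. A call has 1 to 10 rows; each row is the pose to reach, as a shift and turn from the pose commanded when the call began, along the tool's axes at that moment; what a row does not reach only later rows make up. A row lasts 1/12 s, in which the tool goes at most 41.7 mm and 7.16 degrees, less where a joint would pass 70% of its speed; a pose out of reach is approached as far as the arm can. A call with a gripper value outside its range is refused whole. The fingers move at their own pace and stop on an object; "squeeze" is the grip in N (left out, the last holds). Time passes only in rows, so rows that repeat a pose let the fingers close. It gives the time, the measured TCP pose, the force and the opening at its end, in the units of the state.
- robot.read_state(): the state, without advancing time (a new reading comes with each control period).
- robot.snapshot(name): name is "scene" or "top" or "wrist"; returns (picture, depth): 420x560x3 uint8, red, green, blue; 420x560 float32, mm along the optical axis (not along the pixel's ray), 0 where there is no reading.
- robot.camera_model(name): a dict with "fx", "fy", "cx", "cy" (pixels), "pose" (4x4, takes a point from camera to world coordinates). Camera axes: x right, y down, z forward; pixel columns grow to the right and rows downward; lengths in mm; the calibration is good to about 2 mm. A picture is of the moment at which its call begins: read the wrist's pose just before it. camera_model takes no time and is no camera call; for the wrist camera it gives the pose at the moment of the call.
- robot.hand_in(): hands the job in, once; it reports no verdict.
The state is a dict: "time_s": time; "joint_pos": joint angles; "qd": joint speeds; "joint_efforts": joint torques, N m; "tcp_pos": TCP position; "orientation": TCP orientation; "wrist_force": force on the tool from outside, world axes, zero at the start; "ft_torque": the same for the moment, N m; "grip_width": opening from 0.0 (shut) to 1.0 (fully open).
Only numpy, scipy, OpenCV 4.12 (cv2) and the standard library are available. Lean on these libraries where they do the work, as an engineer would, in place of code of your own. Each camera call takes 0.05 s, during which the arm holds its last target. There are 200 camera calls.

## Task

The mail wagon standing in the one-hand clamp has a freshly glued end board: pump the clamp's trigger, squeezing it towards the fixed handle and letting it forward again, until the sprung pad comes up against the wagon and presses it against the fixed jaw. Meter the last squeeze so that the pad's stem is pushed about half way in, never nearly all the way, or the thin wagon is crushed; the clamp has no catch, so finish while still holding the trigger squeezed like that. Work only with the trigger, do not push the jaw or the wagon by hand, and leave the other toys in the tray where they are.

Things in the scene. Friction and masses are not known exactly. Their poses are not given: they have to be found in the camera images.
- clamp: One-hand push-rod clamp fixed on a plywood board 360 x 80 x 14 mm in the clear tray. Origin: on the board's underside, below the rod. +x runs along the rod from handle to fixed jaw, z up; board spans x -150 to +210 mm. Two aluminium cheeks (x -90 to -5, y within 20, top at z 106 mm) carry the trigger. Rod axis at z 48 mm. The origin starts 5 mm above the floor.
- handle_top (a point): Top centre of the fixed black handle post behind the trigger: 18 mm thick (clamp x), 30 mm wide (y), centred at clamp x -91 mm, top at clamp z 165 mm.
- pivot (a point): The trigger's hinge point, at clamp x -45, y 0, z 100 mm; the hinge axis runs along clamp y. The trigger bar rises from it; its top end is 66 mm from this point.
- trigger (a joint): Trigger angle in rad: 0 at rest (bar leans 0.16 rad forwards, away from the handle), 0.32 fully squeezed to the handle. Straight black bar, 10 mm thick (clamp x), 24 mm wide (y). At grip height the gap to the handle is 40 mm at rest, 24 mm squeezed; 68 mm over both outer faces at rest. A spring returns it (about 3 to 5 N at the grip); while the pad presses, the pull at the grip is up to 20 N.
- trigger_grip (a point): Middle of the trigger bar, 50 mm from the pivot along the bar, the place to pinch or pull it; about 155 mm above the floor; moves with the trigger.
- rod (a joint): How far the toothed rod with the moving jaw is pumped forward, m (0 to 0.07, starts 0 to 0.02). A full stroke drives it mostly 12 mm (4 mm teeth; the first part of a stroke may be lost); a drag of 4 N keeps it there on the way back. No catch: with the trigger let go a harder pressing pad pushes it back, to about 4 mm of stem. At 0.045 pad, wagon and fixed jaw all just touch.
- pad (a joint): How far the sprung pad's stem is pushed back into the moving jaw, m: 0 free, 0.016 fully in; 0.7 N per mm. About half in (0.008) is wanted. Seen from the side: the bare stem between the dark jaw plate and the rubber pad is 18 mm long when free and gets shorter.
- pad_face (a point): Centre of the pad's front face (34 x 34 mm, pad 8 mm thick, black rubber) that bears on the wagon, at clamp z 48 mm, clamp x = 34 mm + rod value - pad value.
- wagon: Wooden mail wagon, loose, 96 mm long, 44 mm wide, 60 mm high, about 150 g: box body, flat roof, four wheels that slide, not roll; the pale glued end board faces the pad. Origin: centre of its footprint at the wheels' underside; its +x points to the pad, z up. It starts 2 to 10 mm short of the fixed jaw and is pushed up to it by the pad.
- anvil: Fixed aluminium jaw at the far end of the clamp, 56 mm wide, 66 mm high, 20 mm thick. Origin: lower edge, in the middle, of the face that the wagon bears on (clamp x 175, z 14 mm); +x away from the wagon.
- helicopter: Blue plastic toy helicopter, about 90 mm long and 55 mm high, loose in the tray on the far side of the clamp; origin at its underside. Leave alone.
- music_box: Music box shaped like a small wooden station with a gable roof and a brass knob on one end, 60 x 45 x 60 mm, loose in the tray beyond the clamp; origin at its underside. Leave alone.
- gate: Small aluminium crossing gate with a level arm on a 50 x 40 mm base, 42 mm high, loose in the tray beyond the clamp; origin at its underside. Leave alone.
- tunnel: Glass marble tunnel, a clear tube 76 mm long and 42 mm across on a wooden base, 48 mm high, loose in the tray beyond the clamp; origin at its underside. Leave alone.
Things that resemble listed ones, but are neither listed nor needed, are in the scene too. What is shaped like the wagon but green is not meant.

How it is judged:
By the outcome, as a careful person would: the job done as asked, in the order asked, and still so for the second after the job is handed in, while the arm keeps its last pose, push and grip.
It also fails if it takes over 54 s, if anything falls off the work surface, if the arm or the gripper's body presses on something with over 40 N, if the wrist force passes 120 N, or if a joint passes its speed limit or range.

## Working session

There is one attempt and no reset: what is moved stays moved. The work goes in short steps, Python scripts to look and compute and a tool call to move; the robot and the scene stay as the last step left them, time stands still between calls to the robot, and variables do not carry over. Pictures are saved under pics/ and viewed, about 8 in all and at most 12, crops included, and the job is handed in when it is done.

Besides the shell and the picture viewer there is one more tool, called after "Request:" as name([rows], argument=value, ...), one row to a line, values as JSON. apply_moves: Moves the arm, as the interface text tells. Its arguments: {"type":"object","properties":{"targets":{"type":"array","items":{"type":"object","properties":{"xyz":{"type":"array","items":{"type":"number"}},"delta_rot":{"type":"array","items":{"type":"number"}},"grip":{"type":"number"}}}},"squeeze":{"type":"number"}},"required":["targets"]}

```bash
ls; mkdir -p pics
python3 - <<'E'
from bench import robot
import cv2,numpy as np
for n in ("scene","top"):
    p,d=robot.snapshot(n); np.savez(f"pics/{n}0.npz",p=p,d=d); cv2.imwrite(f"pics/{n}0.png",p[:,:,::-1])
    m=robot.camera_model(n); print(n,m["fx"],m["cx"],m["cy"],np.round(m["pose"],3).tolist())
s=robot.read_state(); print(s); print(robot.grip_point_offset)
E
```

```text
pics
scene 423.1598504386784 286.38326334291196 207.20259086568794 [[0.664, 0.578, -0.474, 961.197], [0.747, -0.503, 0.434, -288.067], [0.013, -0.642, -0.766, 768.329], [0.0, 0.0, 0.0, 1.0]]
top 394.47894448593956 281.91443150154726 205.8063269425824 [[0.015, -0.988, 0.152, 449.073], [-1.0, -0.018, -0.017, 72.802], [0.02, -0.151, -0.988, 867.41], [0.0, 0.0, 0.0, 1.0]]
{'time_s': 0.1, 'joint_pos': array([-1.38804961e+00,  2.21155681e-01,  1.52752475e+00, -1.12485152e-06,
        1.39472472e+00, -1.26069858e-01]), 'qd': array([ 1.31692386e-03, -1.33553135e-03, -1.70820206e-03,  1.84437155e-03,
       -4.27730961e-05,  2.08222760e-03]), 'joint_efforts': array([ 1.00260135e-03, -4.98242140e+01, -3.90547013e+01, -7.98062092e-05,
        5.62084490e-03,  1.15069810e-05]), 'tcp_pos': array([ 189.86743507, -594.86844856,  230.2885935 ]), 'orientation': array([[ 9.52693894e-01,  3.03931299e-01, -3.30475704e-04],
       [ 3.03931394e-01, -9.52692255e-01,  1.78211104e-03],
       [ 2.26797681e-04, -1.79824825e-03, -9.99998357e-01]]), 'wrist_force': array([-0.09940736,  0.02450978,  0.48603985]), 'ft_torque': array([ 0.02580704, -0.04542606,  0.01719099]), 'grip_width': 0.9972701938376215}
18.700000000000003
```

View pics/scene0.png

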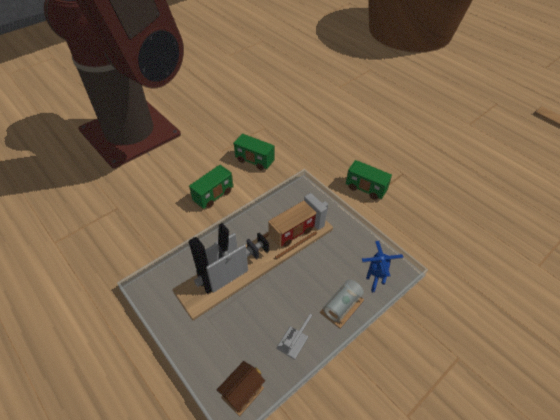

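View pics/top0.png

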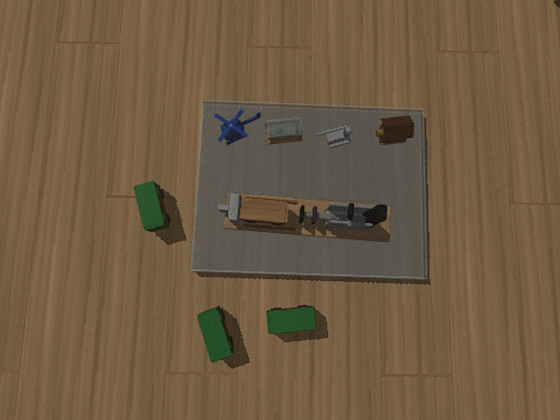

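The scene view shows the clamp with its handle post at (200,255) and the trigger in front of it at (224,240). The moving jaw and pad are at (258,243), the brown wagon at (293,222) and the anvil at (316,210).

Things that could be mistaken:
- **Trigger:** the black handle post, top view (376,214), against the trigger bar at (351,213). The trigger is the one on the jaw side.
- **Wagon:** three green look-alikes at top (150,206), (214,334) and (291,320). I don't touch the wagon in any case.

Next I measure the pose.

```bash
cat > h.py <<'E'
import numpy as np,cv2
from bench import robot
def cloud(n,d,pose=None):
    m=robot.camera_model(n); P=m["pose"] if pose is None else pose
    v,u=np.mgrid[:d.shape[0],:d.shape[1]]
    c=np.stack([(u-m["cx"])/m["fx"]*d,(v-m["cy"])/m["fy"]*d,d],-1)
    w=c@np.array(P)[:3,:3].T+np.array(P)[:3,3]; w[d<=0]=np.nan
    return w
E
python3 - <<'E'
from h import *
for n in("top","scene"):
    f=np.load(f"pics/{n}0.npz"); w=cloud(n,f["d"]); X,Y,Z=w[...,0],w[...,1],w[...,2]
    roi=(X>300)&(X<700)&(Y>-350)&(Y<350)
    dark=f["p"].max(-1)<45
    for nm,lo,hi,mk in(("black>150",150,190,dark),("handletop",165,180,dark),("all>75 <95",78,95,~dark),("board",14,26,~dark)):
        m=(roi&mk&(Z>lo)&(Z<hi)).astype(np.uint8)
        k,l,st,c=cv2.connectedComponentsWithStats(m)
        for i in range(1,k):
            if st[i,4]>12:
                q=w[l==i]; print(n,nm,"px",c[i].round(),st[i,4],"mean",q.mean(0).round(1),"min",q.min(0).round(),"max",q.max(0).round(), "rect",cv2.minAreaRect(q[:,:2].astype(np.float32)))
p=np.load("pics/top0.npz")["p"][170:260,200:420]
q=np.load("pics/scene0.npz")["p"][180:300,170:345]
a=cv2.resize(p[:,:,::-1],None,fx=3.2,fy=3.2,interpolation=2);b=cv2.resize(q[:,:,::-1],(438,300),interpolation=2)
cv2.imwrite("pics/c1.png",np.vstack([a,np.pad(b,((0,0),(0,a.shape[1]-438),(0,0)))]))
E
```

```text
top black>150 px [350. 210.] 71 mean [550.7 -62.3 168.9] min [540. -67. 151.] max [562. -57. 173.] rect ((551.1104736328125, -62.7631721496582), (9.91695785522461, 21.12504005432129), 87.75892639160156)
top black>150 px [380. 213.] 193 mean [ 547.2 -115.9  167.1] min [ 534. -127.  150.] max [ 561. -108.  175.] rect ((547.6727905273438, -117.83844757080078), (18.203702926635742, 27.589078903198242), 85.31002044677734)
top handletop px [350. 209.] 64 mean [551.7 -62.3 170.1] min [542. -67. 167.] max [562. -57. 173.] rect ((551.512939453125, -62.59638977050781), (9.39461612701416, 20.40387725830078), 87.23420715332031)
top handletop px [381. 212.] 155 mean [ 547.8 -117.   169.8] min [ 534. -127.  165.] max [ 561. -108.  175.] rect ((547.67333984375, -117.83912658691406), (18.198734283447266, 27.59252166748047), 85.27986145019531)
top all>75 <95 px [233. 206.] 278 mean [566.9 156.5  85. ] min [539. 146.  79.] max [596. 168.  90.] rect ((567.6441650390625, 156.88238525390625), (19.840656280517578, 55.87814712524414), 85.68293762207031)
top all>75 <95 px [264. 210.] 867 mean [561.6  95.9  
[... 5027 characters left out ...]
0351562, -0.278228759765625), (358.5341796875, 81.33483123779297), 85.70160675048828)
scene board px [207. 231.] 75 mean [436.3 -41.5  20.2] min [430. -68.  14.] max [438. -12.  26.] rect ((434.24737548828125, -40.13783645629883), (55.62862014770508, 7.552771091461182), 89.49223327636719)
scene board px [255. 241.] 21 mean [524.9  20.9  18.6] min [519.  15.  15.] max [531.  27.  21.] rect ((524.9462890625, 21.12554931640625), (10.479109764099121, 12.5744047164917), 78.45791625976562)
scene board px [155. 263.] 276 mean [ 433.7 -169.4   20.4] min [ 428. -248.   14.] max [443. -90.  26.] rect ((433.5006103515625, -169.09689331054688), (12.69315242767334, 157.96609497070312), 2.168400287628174)
```

View pics/c1.png

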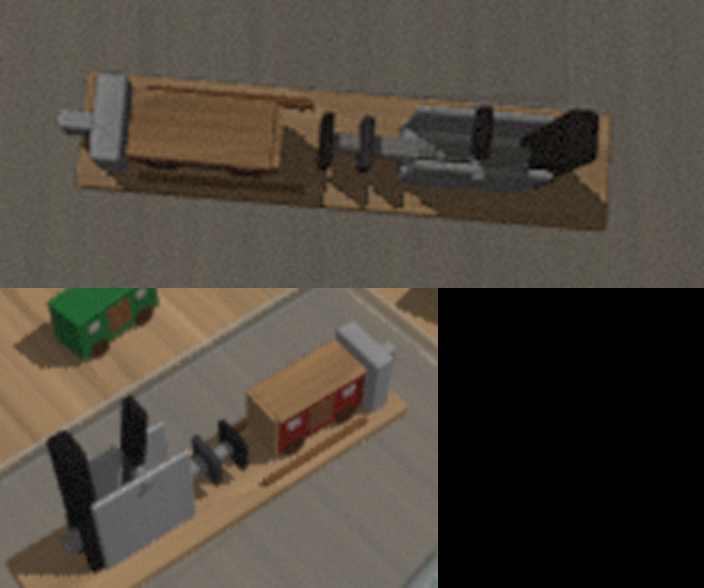

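Run:
```python
from h import *
s=robot.read_state();m=robot.camera_model("wrist");R=s["orientation"]
print((R.T@(m["pose"][:3,3]-s["tcp_pos"])).round(1),(R.T@m["pose"][:3,:3]).round(3).tolist(),m["fx"])
th=.068; Rt=np.array([[np.cos(th+0)*-1,-np.sin(th),0],[np.sin(th),-np.cos(th),0],[0,0,-1]]).T
ex=np.array([.068,.9977,0]); y=-ex; z=np.array([0,0,-1.]); x=np.cross(y,z); Rt=np.stack([x,y,z],1)
from scipy.spatial.transform import Rotation as Ro
print(Ro.from_matrix(R.T@Rt).as_rotvec())
o=np.array([556,-29,5.])
tgt=o+ex*(-45+66*np.sin(.16)+5+14.5+20); tgt[2]=230
print(tgt,R.T@(tgt-s["tcp_pos"]))
```

```text
[  79.9    0.7 -142.9] [[0.001, -0.951, -0.309], [1.0, 0.001, 0.0], [0.0, -0.309, 0.951]] 348.7718575980284
[-1.81965140e-03  1.14744463e-04  3.76868185e-01]
[556.34102011 -23.99653287 230.        ] [ 522.64297848 -432.48194083    1.18483956]
```

Request:
apply_moves([
  {"xyz": [52.3,-43.2,0],"delta_rot": [0,0,0.377],"grip": 0},
  {"xyz": [52.3,-43.2,0],"delta_rot": [0,0,0.377],"grip": 0},
  {"xyz": [52.3,-43.2,0],"delta_rot": [0,0,0.377],"grip": 0},
  {"xyz": [52.3,-43.2,0],"delta_rot": [0,0,0.377],"grip": 0},
  {"xyz": [52.3,-43.2,0],"delta_rot": [0,0,0.377],"grip": 0},
  {"xyz": [52.3,-43.2,0],"delta_rot": [0,0,0.377],"grip": 0},
  {"xyz": [52.3,-43.2,0],"delta_rot": [0,0,0.377],"grip": 0},
  {"xyz": [52.3,-43.2,0],"delta_rot": [0,0,0.377],"grip": 0},
  {"xyz": [52.3,-43.2,0],"delta_rot": [0,0,0.377],"grip": 0},
  {"xyz": [52.3,-43.2,0],"delta_rot": [0,0,0.377],"grip": 0},
])

```text
time_s: 0.93
tcp_pos: [415.8, -243.0, 231.1]
orientation: [[0.998, -0.068, -0.0], [-0.068, -0.998, 0.0], [-0.0, -0.0, -1.0]]
wrist_force: [1.3, 0.6, 0.8]
grip_width: -0.002
```

Request:
apply_moves([
  {"xyz": [12.5,-22.8,0],"delta_rot": [0,0,0],"grip": 0},
  {"xyz": [12.5,-22.8,0],"delta_rot": [0,0,0],"grip": 0},
  {"xyz": [12.5,-22.8,0],"delta_rot": [0,0,0],"grip": 0},
  {"xyz": [12.5,-22.8,0],"delta_rot": [0,0,0],"grip": 0},
  {"xyz": [12.5,-22.8,0],"delta_rot": [0,0,0],"grip": 0},
  {"xyz": [12.5,-22.8,0],"delta_rot": [0,0,0],"grip": 0},
  {"xyz": [12.5,-22.8,0],"delta_rot": [0,0,0],"grip": 0},
  {"xyz": [12.5,-22.8,0],"delta_rot": [0,0,0],"grip": 0},
  {"xyz": [12.5,-22.8,0],"delta_rot": [0,0,0],"grip": 0},
])

```text
time_s: 1.68
tcp_pos: [555.1, -25.9, 230.6]
orientation: [[0.998, -0.066, -0.002], [-0.066, -0.998, -0.0], [-0.002, 0.001, -1.0]]
wrist_force: [-0.2, -1.0, -0.7]
grip_width: -0.003
```

```bash
cat > look.py <<'E'
from h import *
import sys
s=robot.read_state(); pose=robot.camera_model("wrist")["pose"]
p,d=robot.snapshot("wrist"); np.savez(f"pics/{sys.argv[1]}.npz",p=p,d=d,pose=pose)
cv2.imwrite(f"pics/{sys.argv[1]}.png",p[:,:,::-1])
print(s["time_s"],s["tcp_pos"].round(1),s["wrist_force"].round(2))
E
python3 look.py w1
```

```text
1.6833 [555.1 -25.9 230.6] [-0.18 -0.97 -0.68]
```

View pics/w1.png

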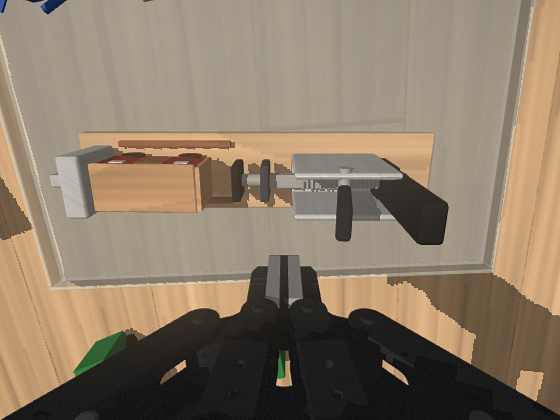

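The wrist view is clear. The fingers are at (283,280), the trigger at (344,210), the handle at (420,215), the jaw plate at (265,180), the pad at (237,180) and the wagon at (150,185). I'll write a stem and rod gauge from its depth image and lower the fingers in front of the trigger.

```bash
cat > gauge.py <<'E'
from h import *
import sys
o=np.array([556,-29,5.]);ex=np.array([.068,.9977,0]);ey=np.array([-.9977,.068,0])
def runs(x,step=.5):
    h,e=np.histogram(x,np.arange(-20,100,step)); on=h>=max(3,.25*np.percentile(h[h>0],90)); out=[]
    i=np.flatnonzero(np.diff(np.r_[0,on,0].astype(int)))
    for a,b in zip(i[::2],i[1::2]):
        if out and e[a]-out[-1][1]<1.6: out[-1][1]=e[b]
        else: out.append([e[a],e[b]])
    return [(round(a,1),round(b,1)) for a,b in out if b-a>2]
def gauge(name):
    f=np.load(f"pics/{name}.npz"); w=cloud("wrist",f["d"],f["pose"])-o
    x=w@ex;y=w@ey;z=w[...,2]
    dark=f["p"].max(-1)<90
    m=dark&(z>52)&(z<72)&(np.abs(y)<22)&(x>-5)&(x<95)
    print("dark runs (jaw plate, pad) clamp x:",runs(x[m]),"z",np.percentile(z[m],[5,50,95]).round(1))
    m=(z>68)&(z<80)&(np.abs(y)<18)&(x>60)&(x<180)&~dark
    print("wagon roof x",np.percentile(x[m],[1,99]).round(1))
    m=dark&(z>140)&(z<168)&(np.abs(y)<9)&(x>-75)&(x<-22)
    if m.sum()>20:
        k=np.polyfit(z[m],x[m],1); print("trigger visible x at z150:",np.polyval(k,150).round(1),"slope",k[0].round(3),m.sum())
if __name__=="__main__": gauge(sys.argv[1])
E
python3 gauge.py w1
python3 - <<'E'
from h import *
from gauge import *
f=np.load("pics/w1.npz"); w=cloud("wrist",f["d"],f["pose"]);s=robot.read_state();t=(w-s["tcp_pos"])@s["orientation"]
for z in range(-60,6,6):
    m=(np.abs(t[...,2]-z)<3)&(np.abs(t[...,0])<14)&(np.abs(t[...,1])<30)
    if m.sum()>5: print(z,m.sum(),np.percentile(t[m][:,1],[2,98]).round(1),np.percentile(t[m][:,0],[2,98]).round(1))
E
```

```text
dark runs (jaw plate, pad) clamp x: [(np.float64(16.0), np.float64(24.0)), (np.float64(42.0), np.float64(50.0))] z [54.6 64.8 66.1]
wagon roof x [ 75.9 177.2]
trigger visible x at z150: -26.4 slope -0.564 426
-60 2632 [-29.5  29.5] [-7.4 13.8]
-54 3848 [-29.3  29.1] [-6.7 13.8]
-48 2069 [-26.4  28.6] [-6.7 13.9]
-42 630 [-21.3  20.4] [-3.8 13.9]
-36 847 [-6.6  5.6] [-9.  12.8]
-30 559 [-13.6  12.7] [ 7.7 12.8]
-24 542 [-13.6  12.5] [ 7.7 12.8]
-18 500 [-13.5  12.5] [ 7.4 12.8]
-12 439 [-13.5  12.4] [ 7.6 12.7]
-6 222 [-11.8  11. ] [ 7.7 12.7]
```

Request:
apply_moves([
  {"xyz": [0,-0.3,4],"delta_rot": [0,0,0],"grip": 0},
  {"xyz": [0,-0.3,8.5],"delta_rot": [0,0,0],"grip": 0},
  {"xyz": [0,-0.3,8.5],"delta_rot": [0,0,0],"grip": 0},
  {"xyz": [0,-0.3,8.5],"delta_rot": [0,0,0],"grip": 0},
])

```text
time_s: 2.07
tcp_pos: [552.7, -24.2, 143.6]
orientation: [[0.997, -0.07, -0.007], [-0.07, -0.998, 0.001], [-0.007, -0.001, -1.0]]
wrist_force: [-0.5, -0.2, 0.6]
grip_width: 0.001
```

The gauge gives the jaw plate at clamp x 16–24 and the pad at 42–50. The gap is 18 mm, so the stem is free as expected, and the rod is at about 16 mm. It needs about 53 mm, so roughly three strokes. First pull:

Request:
apply_moves([
  {"xyz": [0.3,0.7,0],"delta_rot": [0,0,0],"grip": 0},
  {"xyz": [0.3,1.4,0],"delta_rot": [0,0,0],"grip": 0},
  {"xyz": [0.3,2.0,0],"delta_rot": [0,0,0],"grip": 0},
  {"xyz": [0.3,2.4,0],"delta_rot": [0,0,0],"grip": 0},
  {"xyz": [0.3,2.8,0],"delta_rot": [0,0,0],"grip": 0},
  {"xyz": [0.3,3.1,0],"delta_rot": [0,0,0],"grip": 0},
  {"xyz": [0.3,3.4,0],"delta_rot": [0,0,0],"grip": 0},
  {"xyz": [0.3,3.4,0],"delta_rot": [0,0,0],"grip": 0},
  {"xyz": [0.3,3.4,0],"delta_rot": [0,0,0],"grip": 0},
])

```text
time_s: 2.82
tcp_pos: [557.5, -56.7, 147.7]
orientation: [[0.998, -0.068, 0.003], [-0.068, -0.998, 0.001], [0.003, -0.001, -1.0]]
wrist_force: [1.1, 4.5, 2.6]
grip_width: -0.001
```

```bash
python3 look.py w2; python3 gauge.py w2
```

```text
2.8167 [557.5 -56.7 147.7] [1.09 4.48 2.58]
dark runs (jaw plate, pad) clamp x: [(np.float64(19.0), np.float64(22.0)), (np.float64(45.0), np.float64(53.0))] z [53.7 64.1 65.9]
wagon roof x [ 75.6 157.7]
trigger visible x at z150: -44.8 slope -0.16 449
```

View pics/w2.png

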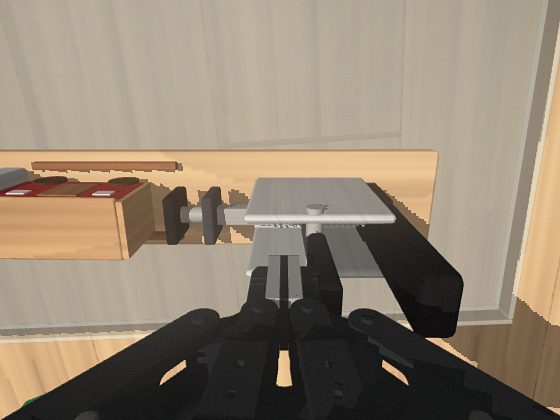

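Request:
apply_moves([
  {"xyz": [0,0.4,0],"delta_rot": [0,0,0],"grip": 0},
  {"xyz": [0,0.6,0],"delta_rot": [0,0,0],"grip": 0},
  {"xyz": [0,0.7,0],"delta_rot": [0,0,0],"grip": 0},
  {"xyz": [0,0.7,0],"delta_rot": [0,0,0],"grip": 0},
])

```text
time_s: 3.2
tcp_pos: [557.0, -63.3, 147.6]
orientation: [[0.998, -0.068, 0.002], [-0.068, -0.998, 0.002], [0.002, -0.002, -1.0]]
wrist_force: [1.9, 6.7, 5.3]
grip_width: 0.001
```

```bash
python3 look.py w3; python3 gauge.py w3
```

```text
3.2 [557.  -63.3 147.6] [1.85 6.69 5.31]
dark runs (jaw plate, pad) clamp x: [(np.float64(24.0), np.float64(28.0)), (np.float64(50.0), np.float64(57.5))] z [53.6 64.1 65.9]
wagon roof x [ 75.5 151.2]
trigger visible x at z150: -49.6 slope -0.3 495
```

Request:
apply_moves([
  {"xyz": [0,0.15,0],"delta_rot": [0,0,0],"grip": 0},
  {"xyz": [0,0.3,0],"delta_rot": [0,0,0],"grip": 0},
  {"xyz": [0,0.3,0],"delta_rot": [0,0,0],"grip": 0},
])

```text
time_s: 3.5
tcp_pos: [556.9, -64.7, 147.5]
orientation: [[0.998, -0.068, 0.003], [-0.068, -0.998, 0.004], [0.002, -0.005, -1.0]]
wrist_force: [2.5, 12.6, 5.5]
grip_width: -0.003
```

```bash
python3 look.py w4; python3 gauge.py w4
```

```text
3.5 [556.9 -64.7 147.5] [ 2.46 12.58  5.46]
dark runs (jaw plate, pad) clamp x: [(np.float64(25.0), np.float64(30.0)), (np.float64(51.0), np.float64(59.0))] z [53.7 64.2 65.9]
wagon roof x [ 75.4 150.5]
trigger visible x at z150: -51.6 slope -0.266 492
```

Request:
apply_moves([
  {"xyz": [0,-1.0,0],"delta_rot": [0,0,0],"grip": 0},
  {"xyz": [0,-2.0,0],"delta_rot": [0,0,0],"grip": 0},
  {"xyz": [0,-2.7,0],"delta_rot": [0,0,0],"grip": 0},
  {"xyz": [0,-2.7,0],"delta_rot": [0,0,0],"grip": 0},
  {"xyz": [0,-2.7,0],"delta_rot": [0,0,0],"grip": 0},
  {"xyz": [0,-2.7,0],"delta_rot": [0,0,0],"grip": 0},
])

```text
time_s: 4.05
tcp_pos: [557.4, -40.5, 146.1]
orientation: [[0.998, -0.068, -0.001], [-0.068, -0.998, -0.001], [-0.001, 0.001, -1.0]]
wrist_force: [0.1, -0.6, -0.2]
grip_width: 0.001
```

```bash
python3 look.py w5; python3 gauge.py w5
```

```text
4.05 [557.4 -40.5 146.1] [ 0.11 -0.59 -0.2 ]
dark runs (jaw plate, pad) clamp x: [(np.float64(25.0), np.float64(31.0)), (np.float64(51.0), np.float64(59.0))] z [53.8 64.5 66. ]
wagon roof x [ 75.7 170.3]
trigger visible x at z150: -32.4 slope -0.155 647
```

Request:
apply_moves([
  {"xyz": [0,0.6,0],"delta_rot": [0,0,0],"grip": 0},
  {"xyz": [0,1.1,0],"delta_rot": [0,0,0],"grip": 0},
  {"xyz": [0,1.5,0],"delta_rot": [0,0,0],"grip": 0},
  {"xyz": [0,1.9,0],"delta_rot": [0,0,0],"grip": 0},
  {"xyz": [0,2.2,0],"delta_rot": [0,0,0],"grip": 0},
  {"xyz": [0,2.5,0],"delta_rot": [0,0,0],"grip": 0},
  {"xyz": [0,2.65,0],"delta_rot": [0,0,0],"grip": 0},
  {"xyz": [0,2.65,0],"delta_rot": [0,0,0],"grip": 0},
])

```text
time_s: 4.77
tcp_pos: [556.2, -64.5, 147.1]
orientation: [[0.998, -0.069, 0.001], [-0.069, -0.998, 0.005], [0.001, -0.005, -1.0]]
wrist_force: [-0.4, 11.9, 5.3]
grip_width: 0.0
```

```bash
python3 look.py w6; python3 gauge.py w6
```

```text
4.7667 [556.2 -64.5 147.1] [-0.37 11.93  5.31]
dark runs (jaw plate, pad) clamp x: [(np.float64(37.0), np.float64(43.5)), (np.float64(63.0), np.float64(71.0))] z [53.7 64.1 66. ]
wagon roof x [ 75.5 150. ]
trigger visible x at z150: -50.6 slope -0.32 525
```

The second stroke gave a full 12 mm, so the rod is at 37. The third stroke should reach about 49, roughly 4 mm of stem.

Request:
apply_moves([
  {"xyz": [0,-1.0,0],"delta_rot": [0,0,0],"grip": 0},
  {"xyz": [0,-2.0,0],"delta_rot": [0,0,0],"grip": 0},
  {"xyz": [0,-2.65,0],"delta_rot": [0,0,0],"grip": 0},
  {"xyz": [0,-2.65,0],"delta_rot": [0,0,0],"grip": 0},
  {"xyz": [0,-2.65,0],"delta_rot": [0,0,0],"grip": 0},
  {"xyz": [0,-2.65,0],"delta_rot": [0,0,0],"grip": 0},
])

```text
time_s: 5.32
tcp_pos: [557.6, -40.6, 146.2]
orientation: [[0.998, -0.068, -0.0], [-0.068, -0.998, -0.001], [-0.0, 0.001, -1.0]]
wrist_force: [0.3, 0.7, 0.1]
grip_width: -0.001
```

Request:
apply_moves([
  {"xyz": [0,0.6,0],"delta_rot": [0,0,0],"grip": 0},
  {"xyz": [0,1.0,0],"delta_rot": [0,0,0],"grip": 0},
  {"xyz": [0,1.3,0],"delta_rot": [0,0,0],"grip": 0},
  {"xyz": [0,1.6,0],"delta_rot": [0,0,0],"grip": 0},
  {"xyz": [0,1.8,0],"delta_rot": [0,0,0],"grip": 0},
  {"xyz": [0,2.0,0],"delta_rot": [0,0,0],"grip": 0},
  {"xyz": [0,2.15,0],"delta_rot": [0,0,0],"grip": 0},
  {"xyz": [0,2.3,0],"delta_rot": [0,0,0],"grip": 0},
  {"xyz": [0,2.3,0],"delta_rot": [0,0,0],"grip": 0},
])

```text
time_s: 6.07
tcp_pos: [556.4, -62.2, 147.2]
orientation: [[0.998, -0.069, 0.001], [-0.069, -0.998, 0.003], [0.001, -0.003, -1.0]]
wrist_force: [-0.8, 8.0, 5.9]
grip_width: 0.0
```

```bash
python3 look.py w7; python3 gauge.py w7
```

```text
6.0667 [556.4 -62.2 147.2] [-0.77  8.01  5.85]
dark runs (jaw plate, pad) clamp x: [(np.float64(47.0), np.float64(53.0)), (np.float64(70.0), np.float64(77.5))] z [53.6 64.1 65.9]
wagon roof x [ 78.5 152.1]
trigger visible x at z150: -49.0 slope -0.261 505
```

View pics/w7.png

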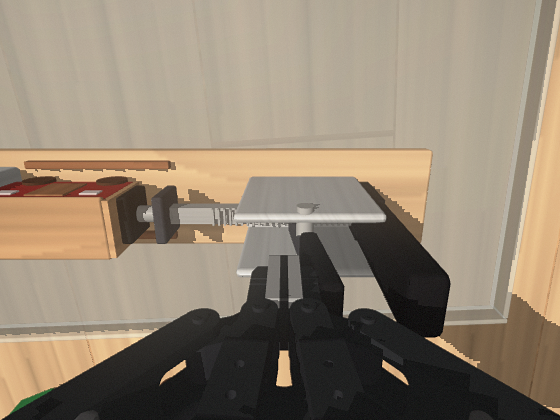

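The jaw plate is now at 47–53 and the pad's back at 70, so the rod is at 47 and the stem is about 3 mm in. The pad at px (130,215) is on the wagon. I'll finish this stroke, release, and meter the last one.

Request:
apply_moves([
  {"xyz": [0,0.2,0],"delta_rot": [0,0,0],"grip": 0},
  {"xyz": [0,0.35,0],"delta_rot": [0,0,0],"grip": 0},
  {"xyz": [0,0.35,0],"delta_rot": [0,0,0],"grip": 0},
])

```text
time_s: 6.37
tcp_pos: [556.3, -64.5, 147.2]
orientation: [[0.998, -0.069, 0.001], [-0.069, -0.998, 0.005], [0.001, -0.005, -1.0]]
wrist_force: [-0.3, 12.0, 6.6]
grip_width: 0.001
```

```bash
python3 look.py w8; python3 gauge.py w8
```

```text
6.3667 [556.3 -64.5 147.2] [-0.34 12.02  6.55]
dark runs (jaw plate, pad) clamp x: [(np.float64(48.5), np.float64(55.5)), (np.float64(70.0), np.float64(78.0))] z [53.6 64.2 66. ]
wagon roof x [ 78.5 150.1]
trigger visible x at z150: -50.7 slope -0.316 518
```

Request:
apply_moves([
  {"xyz": [0,-0.6,0],"delta_rot": [0,0,0],"grip": 0},
  {"xyz": [0,-1.2,0],"delta_rot": [0,0,0],"grip": 0},
  {"xyz": [0,-1.8,0],"delta_rot": [0,0,0],"grip": 0},
  {"xyz": [0,-2.65,0],"delta_rot": [0,0,0],"grip": 0},
  {"xyz": [0,-2.65,0],"delta_rot": [0,0,0],"grip": 0},
  {"xyz": [0,-2.65,0],"delta_rot": [0,0,0],"grip": 0},
  {"xyz": [0,-2.65,0],"delta_rot": [0,0,0],"grip": 0},
])

```text
time_s: 7.0
tcp_pos: [557.6, -40.5, 146.2]
orientation: [[0.998, -0.068, -0.0], [-0.068, -0.998, -0.001], [-0.0, 0.001, -1.0]]
wrist_force: [0.1, 0.3, -0.5]
grip_width: 0.003
```

```bash
python3 look.py w9; python3 gauge.py w9
```

```text
7.0 [557.6 -40.5 146.2] [ 0.05  0.32 -0.5 ]
dark runs (jaw plate, pad) clamp x: [(np.float64(48.0), np.float64(55.5)), (np.float64(70.0), np.float64(78.5))] z [54.  64.4 66. ]
wagon roof x [ 78.7 171.4]
trigger visible x at z150: -34.3 slope -0.029 646
```

Request:
apply_moves([
  {"xyz": [0,0.4,0],"delta_rot": [0,0,0],"grip": 0},
  {"xyz": [0,0.7,0],"delta_rot": [0,0,0],"grip": 0},
  {"xyz": [0,0.9,0],"delta_rot": [0,0,0],"grip": 0},
  {"xyz": [0,0.9,0],"delta_rot": [0,0,0],"grip": 0},
  {"xyz": [0,0.9,0],"delta_rot": [0,0,0],"grip": 0},
])

```text
time_s: 7.47
tcp_pos: [557.2, -48.4, 146.8]
orientation: [[0.998, -0.069, 0.0], [-0.069, -0.998, 0.002], [0.0, -0.002, -1.0]]
wrist_force: [-1.5, 7.3, 2.9]
grip_width: -0.001
```

```bash
python3 look.py w10; python3 gauge.py w10
```

```text
7.4667 [557.2 -48.4 146.8] [-1.55  7.27  2.91]
dark runs (jaw plate, pad) clamp x: [(np.float64(48.5), np.float64(56.0)), (np.float64(70.0), np.float64(78.0))] z [53.7 64.2 66. ]
wagon roof x [ 78.6 165.2]
trigger visible x at z150: -40.1 slope 0.065 480
```

Request:
apply_moves([
  {"xyz": [0,0.15,0],"delta_rot": [0,0,0],"grip": 0},
  {"xyz": [0,0.3,0],"delta_rot": [0,0,0],"grip": 0},
  {"xyz": [0,0.3,0],"delta_rot": [0,0,0],"grip": 0},
])

```text
time_s: 7.77
tcp_pos: [557.0, -50.8, 147.2]
orientation: [[0.998, -0.068, 0.001], [-0.068, -0.998, 0.003], [0.0, -0.003, -1.0]]
wrist_force: [-1.4, 8.7, 4.8]
grip_width: 0.001
```

```bash
python3 look.py w11; python3 gauge.py w11
```

```text
7.7667 [557.  -50.8 147.2] [-1.38  8.74  4.84]
dark runs (jaw plate, pad) clamp x: [(np.float64(50.0), np.float64(57.0)), (np.float64(70.0), np.float64(78.5))] z [53.7 64.2 66. ]
wagon roof x [ 78.6 163.2]
trigger visible x at z150: -38.6 slope -0.176 483
```

Request:
apply_moves([
  {"xyz": [0,0.15,0],"delta_rot": [0,0,0],"grip": 0},
  {"xyz": [0,0.3,0],"delta_rot": [0,0,0],"grip": 0},
  {"xyz": [0,0.3,0],"delta_rot": [0,0,0],"grip": 0},
])

```text
time_s: 8.07
tcp_pos: [556.9, -53.6, 147.4]
orientation: [[0.998, -0.068, 0.001], [-0.068, -0.998, 0.003], [0.001, -0.004, -1.0]]
wrist_force: [-2.3, 9.6, 7.4]
grip_width: -0.002
```

```bash
python3 look.py w12; python3 gauge.py w12
python3 - <<'E'
from h import *; from gauge import o,ex,ey
for n in("w1","w6","w9","w11","w12"):
    f=np.load(f"pics/{n}.npz"); w=cloud("wrist",f["d"],f["pose"])-o;x=w@ex;y=w@ey;z=w[...,2]
    # topmost edges only, rows through plate tops
    m=(f["p"].max(-1)<90)&(z>62)&(z<68)&(abs(y)<14)&(x>5)&(x<90)
    h,e=np.histogram(x[m],np.arange(5,90,1)); print(n,[(int(a),int(b)) for a,b in zip(e,h) if b])
E
```

```text
8.0667 [556.9 -53.6 147.4] [-2.31  9.61  7.37]
dark runs (jaw plate, pad) clamp x: [(np.float64(51.5), np.float64(59.0)), (np.float64(70.0), np.float64(79.0))] z [53.7 64.2 66. ]
wagon roof x [ 78.5 160.8]
trigger visible x at z150: -42.6 slope -0.102 472
w1 [(16, 30), (17, 30), (18, 30), (19, 33), (20, 39), (21, 34), (22, 36), (23, 18), (24, 2), (41, 1), (42, 40), (43, 37), (44, 35), (45, 32), (46, 31), (47, 34), (48, 33), (49, 26), (50, 2)]
w6 [(37, 68), (38, 67), (39, 57), (40, 53), (41, 44), (42, 33), (43, 28), (44, 16), (62, 1), (63, 68), (64, 85), (65, 68), (66, 55), (67, 57), (68, 59), (69, 51), (70, 43), (71, 5)]
w9 [(48, 40), (49, 82), (50, 62), (51, 55), (52, 57), (53, 57), (54, 38), (55, 28), (56, 4), (70, 47), (71, 84), (72, 70), (73, 59), (74, 56), (75, 60), (76, 56), (77, 41), (78, 21), (79, 2)]
w11 [(49, 2), (50, 72), (51, 74), (52, 60), (53, 53), (54, 47), (55, 40), (56, 31), (57, 13), (70, 59), (71, 79), (72, 61), (73, 55), (74, 61), (75, 60), (76, 56), (77, 47), (78, 16), (79, 1)]
w12 [(51, 7), (52, 90), (53, 72), (54, 54), (55, 55), (56, 40), (57, 44), (58, 22), (59, 8), (70, 54), (71, 87), (72, 64), (73, 54), (74, 58), (75, 57), (76, 56), (77, 46), (78, 17), (79, 1)]
```

The plate-to-pad spacing, compared with 26.0 mm when free, puts the stem 7.5 mm in. One small nudge, then dwell for a second and check with both views.

Request:
apply_moves([
  {"xyz": [0,0.06,0],"delta_rot": [0,0,0],"grip": 0},
  {"xyz": [0,0.06,0],"delta_rot": [0,0,0],"grip": 0},
  {"xyz": [0,0.06,0],"delta_rot": [0,0,0],"grip": 0},
  {"xyz": [0,0.06,0],"delta_rot": [0,0,0],"grip": 0},
  {"xyz": [0,0.06,0],"delta_rot": [0,0,0],"grip": 0},
  {"xyz": [0,0.06,0],"delta_rot": [0,0,0],"grip": 0},
  {"xyz": [0,0.06,0],"delta_rot": [0,0,0],"grip": 0},
  {"xyz": [0,0.06,0],"delta_rot": [0,0,0],"grip": 0},
  {"xyz": [0,0.06,0],"delta_rot": [0,0,0],"grip": 0},
  {"xyz": [0,0.06,0],"delta_rot": [0,0,0],"grip": 0},
])

```text
time_s: 8.95
tcp_pos: [556.9, -54.0, 147.5]
orientation: [[0.998, -0.068, 0.001], [-0.068, -0.998, 0.004], [0.001, -0.004, -1.0]]
wrist_force: [-2.1, 11.0, 7.7]
grip_width: -0.002
```

```bash
python3 look.py w13
python3 - <<'E'
from h import *; from gauge import o,ex,ey
def edge(h,e,lo):  # rising edge, sub-mm
    i=[k for k in range(len(h)) if e[k]>=lo and h[k]>15][0]; full=max(h[i:i+2]); return e[i]+1-min(1,h[i]/full)-h[i-1]/full
for n in("w1","w12","w13"):
    f=np.load(f"pics/{n}.npz"); w=cloud("wrist",f["d"],f["pose"])-o;x=w@ex;y=w@ey;z=w[...,2]
    m=(f["p"].max(-1)<90)&(z>62)&(z<68)&(abs(y)<14)&(x>5)&(x<90)
    h,e=np.histogram(x[m],np.arange(5,90,1)); a=edge(h,e,5);b=edge(h,e,a+11); print(n,round(a,2),round(b,2),"stem in",round(26-(b-a),2))
p,d=robot.snapshot("scene"); c=cv2.resize(p[160:300,150:350,::-1],(800,560),interpolation=2); cv2.imwrite("pics/s2.png",c)
w=cloud("scene",d)-o; m=(w[...,2]>75)&(w[...,2]<86)&(abs(w@ey)<28)&(w@ex>60)&(w@ex<200)
g=(w@ex)[m]; print("scene wagon+anvil tops x",np.percentile(g,[1,99]).round(1))
E
```

```text
8.95 [556.9 -54.  147.5] [-2.13 11.01  7.7 ]
w1 16.0 41.98 stem in 0.02
w12 51.92 70.38 stem in 7.54
w13 51.99 70.47 stem in 7.51
scene wagon+anvil tops x [ 80.2 193.4]
```

View pics/s2.png

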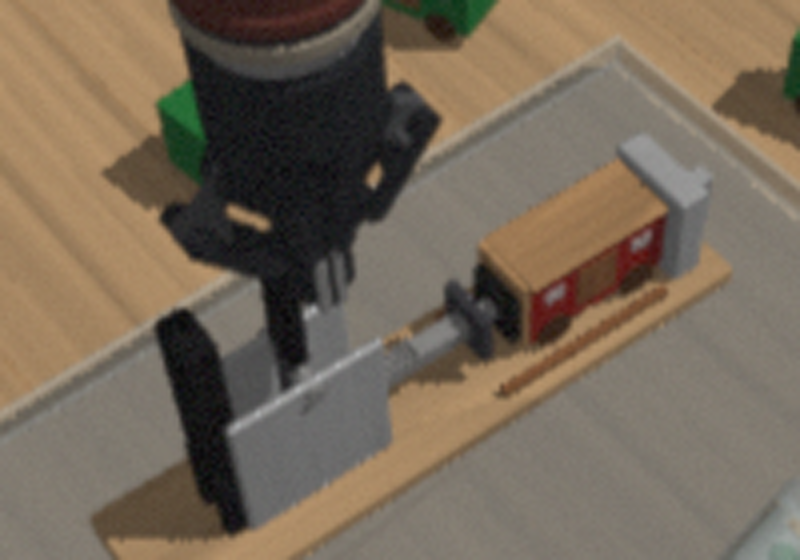

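The scene crop shows the pad at (500,300) flat on the wagon, the wagon against the anvil at (680,200), and the stem clearly shortened. The stem reads 7.0–7.5 mm in, so one last 0.9 mm nudge centres it.

Request:
apply_moves([
  {"xyz": [0,0.05,0],"delta_rot": [0,0,0],"grip": 0},
  {"xyz": [0,0.09,0],"delta_rot": [0,0,0],"grip": 0},
  {"xyz": [0,0.09,0],"delta_rot": [0,0,0],"grip": 0},
  {"xyz": [0,0.09,0],"delta_rot": [0,0,0],"grip": 0},
  {"xyz": [0,0.09,0],"delta_rot": [0,0,0],"grip": 0},
  {"xyz": [0,0.09,0],"delta_rot": [0,0,0],"grip": 0},
  {"xyz": [0,0.09,0],"delta_rot": [0,0,0],"grip": 0},
  {"xyz": [0,0.09,0],"delta_rot": [0,0,0],"grip": 0},
])

```text
time_s: 9.72
tcp_pos: [556.8, -54.7, 147.6]
orientation: [[0.998, -0.068, 0.001], [-0.068, -0.998, 0.004], [0.001, -0.004, -1.0]]
wrist_force: [-1.7, 11.3, 8.2]
grip_width: -0.0
```

```bash
python3 look.py w14
python3 - <<'E'
from h import *; from gauge import o,ex,ey
f=np.load("pics/w14.npz"); w=cloud("wrist",f["d"],f["pose"])-o;x=w@ex;y=w@ey;z=w[...,2]
m=(f["p"].max(-1)<90)&(z>62)&(z<68)&(abs(y)<14)&(x>5)&(x<90)
h,e=np.histogram(x[m],np.arange(5,90,.5)); print([(float(a),int(b)) for a,b in zip(e,h) if b and (a<54 or 68<a<73)])
E
```

```text
9.7167 [556.8 -54.7 147.6] [-1.65 11.34  8.2 ]
[(52.0, 1), (52.5, 30), (53.0, 48), (53.5, 36), (70.0, 11), (70.5, 41), (71.0, 48), (71.5, 39), (72.0, 35), (72.5, 30)]
```

```bash
python3 -c "
from bench import robot
print(robot.hand_in())"
```

```text
the job is handed in; nothing more can be done
None
```

I handed the job in at about 9.7 s, with the arm still holding the trigger part-squeezed. The pad presses the wagon against the fixed jaw, with its stem about half way in.

**What I did:** I pulled only the trigger, with the shut fingers in front of it. Three full strokes took the rod from 16 to 25, then 37, then 49 mm. The fourth squeeze was metered in small steps and held.

**Last checks:**
- **Stem:** the two measures differ a little. The spacing between jaw plate and pad gives about 8.2 mm pushed in. The rod position (about 52.6 mm, less the 45 mm where everything just touches) gives about 7.6 mm. Both are near the 8 mm wanted.
- **Wagon:** the scene picture, taken just before a final 0.9 mm nudge, shows the pad flat on the wagon and the wagon against the fixed jaw.
- **Steadiness:** the stem reading did not change over about a second of holding before that nudge.
- **Force:** the wrist force was about 14 N at the end, and was never seen above about 14 N.
- **Other toys:** the arm never went near the toys in the tray, but I did not measure their positions again at the end.

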